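# File a sorting plate in the full-depth slot of a drying unit

### The arm

A 6-joint arm with a two-finger parallel gripper is mounted at the origin on the work surface. World frame = base frame: x ahead of the robot, y to its left, z up, the work surface at z = 0. Lengths are in m, angles in rad, forces in N, time in s.
With the tool pointing down it reaches from about 0.25 to 0.775 m from the base axis. Payload 4 kg.
Tool frame: the origin (TCP) lies between the finger pads; the fingertips stand 14 mm ahead of it and the grasp point (between the pads) lies 5 mm behind it (bot.tcp_to_tips is the distance from the TCP to the fingertips, in m); z points along the fingers, y is the line along which they close (so a half turn about z gives the same grasp; the last joint's range is limited). The gripper opens to 94 mm and grips with 3 to 60 N. Pads are 16 mm wide; open, the fingers measure 119 mm over their backs; the gripper's body (75 mm by 177 mm) begins 78 mm behind the grasp point.
Start: joints at [1.11, 0.087, 1.371, -0, 1.684, -0.103], TCP at [0.193, 0.515, 0.22] pointing down, gripper open.
Joint ranges: [-3.1, 3.1], [-0.76, 2.03], [0.27, 2.55], [-1.08, 4.22], [0.17, 2.65], [-2.57, 2.57]. Speed limits (rad/s): [2.79, 2.79, 3.14, 3.14, 3.14, 3.14].

### API

Orientations are given as a rotation vector (axis times angle).
In Python, from cell import bot gives the robot as it stands.
- The arm moves only by the tool arm_command, never from a script. Its argument "motion" is a list of rows, each a list of 7 numbers: the shift along the tool's x, y, z in mm, then the turn, a rotation vector about the tool's x, y, z in degrees, then the closure, from -1 (fully open) to 1 (shut). A call has 1 to 5 rows; each row is the pose to reach, as a shift and turn from the pose commanded when the call began, along the tool's axes at that moment; what a row does not reach only later rows make up. A row lasts 1/10 s, in which the tool goes at most 50 mm and 8.59 degrees, less where a joint would pass 70% of its speed; a pose out of reach is approached as far as the arm can. A call with a gripper value outside its range is refused whole. The fingers move at their own pace and stop on an object; "newtons" is the grip in N (left out, the last holds). Time passes only in rows, so rows that repeat a pose let the fingers close. It gives the time, the measured TCP pose, the force, the opening and the grip force at its end, in the units of the state.
- bot.get_obs(): the state, without advancing time (a new reading comes with each control period).
- bot.grab_frame(name): name is "scene" or "top" or "wrist"; returns the picture (480x640x3 uint8, red, green, blue); there is no depth.
- bot.camera_params(name): a dict with "fx", "fy", "cx", "cy" (pixels), "world_from_camera" (4x4, takes a point from camera to world coordinates). Camera axes: x right, y down, z forward; pixel columns grow to the right and rows downward; lengths in m; the calibration is good to about 2 mm. The wrist camera is an equidistant fisheye: a pixel r from the principal point sees the ray r / f radians off the axis. A picture is of the moment at which its call begins: read the wrist's pose just before it. camera_params takes no time and is no camera call; for the wrist camera it gives the pose at the moment of the call.
- bot.close_job(): hands the job in; it is judged then, once.
The state is a dict: "time_s": time; "qpos": joint angles; "qd": joint speeds; "joint_torque": joint torques, N m; "tcp_pos": TCP position; "orientation": TCP orientation; "wrist_force": force on the tool from outside, world axes, zero at the start; "ft_torque": the same for the moment, N m; "grip_width": finger opening in m; "finger_force": force on a finger pad.
Only numpy, scipy, OpenCV 4.12 (cv2) and the standard library are available. Lean on these libraries where they do the work, as an engineer would, in place of code of your own. Each camera call takes 0.05 s, during which the arm holds its last target. There are 200 camera calls.

### The job

Take the white sorting plate by its blue tab from the wooden leaning stand and slide it upright into the three-slot drying unit, in the one slot that takes it fully home, so that the plate's shoulders are flush with the unit's top; then let go. The other two slots have a stop hidden inside for shorter plates, so find the right slot by feel, pressing gently, never dropping or forcing the plate. Leave the red spray can and the clear jar where they stand.

Things in the scene. Friction and masses are not known exactly. Their poses are not given: they have to be found in the camera images.
- plate_center (a point): Centre of the sorting plate, half-way up: a flat slab 10 mm thick (its x), 125 mm tall (z), 0.18 to 0.33 kg. Lower 80 mm: white board 140 mm wide (y) with two rows of wells drawn on it. Upper 45 mm: blue tab 60 mm wide. 62.5 mm above the lower edge. Either way round is right. It starts leaning 0.35 rad (20 degrees) on the stand, top towards the stand's -x.
- plate_tab (a point): Centre of the plate's blue tab, 40 mm above plate_center along the plate's z, 22.5 mm below the tab's top; axes as the plate's. Grasp here across the thickness (x), fingers pointing down along the plate.
- plate: The plate again, with its origin at the centre of its lower edge, 62.5 mm below plate_center; axes as plate_center's.
- stand: Fixed wooden stand 120 x 190 mm, origin on the table below the groove that the plate's lower edge stands in (34 mm up). A toe 12 mm high on the +x side; a back rest on the -x side reaches 60 mm up along the plate. Draw the plate out along its own z by 20 mm or more before moving it aside.
- dryer: Fixed drying unit, white and grey box 170 (x) x 190 (y) x 95 mm tall, origin at the centre of its underside. Three slots in its top at x = -45, 0, +45 mm. Exactly one is open to its floor, 80 mm down: home there, plate_center is 77.5 mm above this origin, 17.5 mm below the mouth. In the other two an unseen stop holds the plate 25 mm higher; which two changes every time.
- slot_a (a point): Centre of the mouth, at the unit's top face, of the slot at the unit's x = -45 mm. All three slots are alike: 12 mm wide (x), 145 mm long (y), 3 mm bevelled lips along both long sides; x across the slot, y along it, z up.
- slot_b (a point): The same for the slot at x = 0. Inside every slot a sprung steel bar in the +x wall, met 25 to 35 mm below the mouth, presses the plate to the -x wall with 8 to 11 N: it takes a downward push of about 5 to 15 N to pass and drags from there on, so the plate has to be pushed to the bottom.
- slot_c (a point): The same for the slot at x = +45 mm.
- can_center (a point): Red spray can, 56 mm diameter, 150 mm tall, loose, to be left alone; its centre.
- jar_center (a point): Clear jar with white cap, 52 mm diameter, 60 mm tall, loose, to be left alone; its centre.
Not all that is in view belongs to the job. What is shaped like the plate but pink or turquoise is not meant.

How it is judged:
By the outcome, as a careful person would: the job done as asked, in the order asked, and still so for the second after the job is handed in, with the robot touching nothing.
It also fails if it takes over 72 s, if anything falls off the work surface, if the arm or the gripper's body presses on something with over 40 N, if the wrist force passes 120 N, or if a joint passes its speed limit or range.

## Working session

There is one attempt and no reset: what is moved stays moved. The work goes in short steps, Python scripts to look and compute and a tool call to move; the robot and the scene stay as the last step left them, time stands still between calls to the robot, and variables do not carry over. Pictures are saved under pics/ and viewed, at most 10 in all, crops included, and the job is handed in when it is done.

Besides the shell and the picture viewer there is one more tool, called after ">>>" in YAML: its name, and indented under it one key for each argument. arm_command: Moves the arm, as the interface text tells. Its arguments: {"type":"object","properties":{"motion":{"type":"array","items":{"type":"array","items":{"type":"number"}}},"newtons":{"type":"number"}},"required":["motion"]}

```bash
mkdir -p pics; ls
python3 - <<'E'
from cell import bot
import cv2,numpy as np
for n in("scene","top"):
    cv2.imwrite(f"pics/{n}0.png",bot.grab_frame(n)[:,:,::-1])
    p=bot.camera_params(n);print(n,p['fx'],p['fy'],p['cx'],p['cy']);print(np.round(p['world_from_camera'],3).tolist())
o=bot.get_obs();print(o)
E
```

```text
pics
scene 591.8861476011386 591.8861476011386 321.59946216899874 234.46824424672312
[[0.651, 0.567, -0.504, 1.226], [0.759, -0.474, 0.447, -0.694], [0.014, -0.674, -0.739, 1.117], [0.0, 0.0, 0.0, 1.0]]
top 500.99639877281965 500.99639877281965 322.3929684501451 234.1902780427316
[[0.007, -0.998, 0.06, 0.473], [-0.999, -0.005, 0.036, -0.112], [-0.036, -0.06, -0.998, 0.979], [0.0, 0.0, 0.0, 1.0]]
{'time_s': 0.1, 'qpos': array([ 1.10989105e+00,  8.78629185e-02,  1.37204749e+00,  8.79458923e-06,
        1.68361311e+00, -1.03086012e-01]), 'qd': array([-0.00201258, -0.00146651, -0.00458677, -0.00100921,  0.00165637,
       -0.00046571]), 'joint_torque': array([ 2.27814497e-03, -3.41253448e+01, -3.03302228e+01,  7.19114137e-02,
        3.03712464e-02, -1.19185588e-04]), 'tcp_pos': array([0.19241934, 0.51475815, 0.21845936]), 'orientation': array([-5.58968637e-01, -3.09090950e+00,  2.90887342e-03]), 'wrist_force': array([ 0.78266138,  0.35367411, -0.00653927]), 'ft_torque': array([-0.00984468, -0.03542147,  0.00870376]), 'finger_force': 0.0, 'grip_width': 0.09376301635297492}
```

View pics/scene0.png

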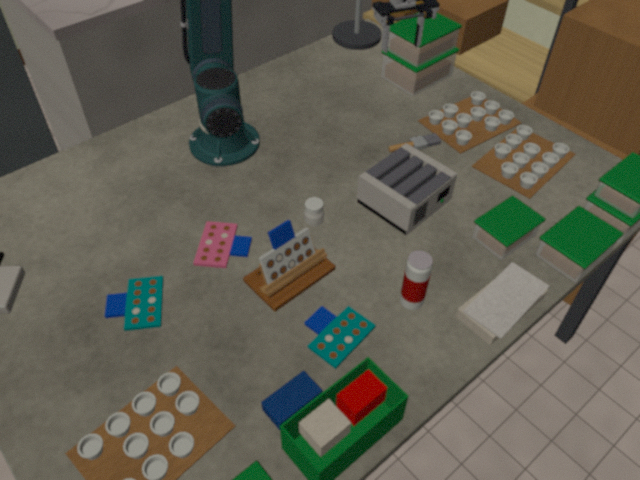

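View pics/top0.png

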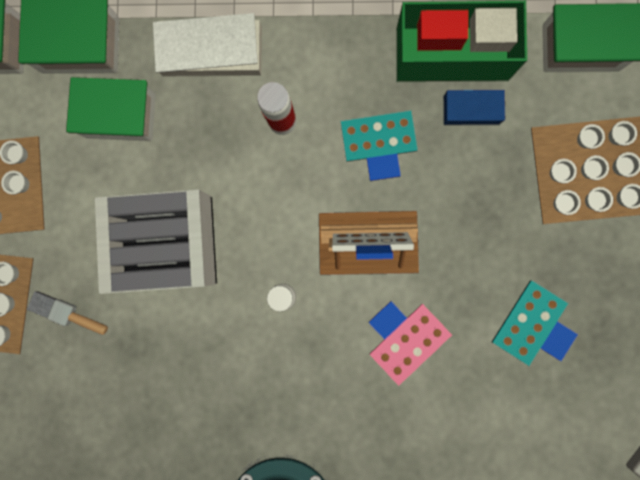

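The scene view shows the stand with the plate at (290,262), the dryer at (407,188), the can at (416,280) and the jar at (314,210). The top view shows the blue tab at (375,252), the stand at (368,243), and the dryer at (155,242) with its slots running along world y. The jar is at (280,298) and the can at (276,107).

```bash
cat > h.py <<'E'
from cell import bot
import cv2,numpy as np
from scipy.spatial.transform import Rotation as R
def ray(P,uv,fish=False):
    x=(uv[0]-P['cx'])/P['fx'];y=(uv[1]-P['cy'])/P['fy'];T=P['world_from_camera']
    if fish:
        r=np.hypot(x,y)+1e-12;d=np.array([x/r*np.sin(r),y/r*np.sin(r),np.cos(r)])
    else: d=np.array([x,y,1.])
    return T[:3,3],T[:3,:3]@d
def onz(P,uv,z,fish=False):
    o,d=ray(P,uv,fish);return o+d*(z-o[2])/d[2]
def proj(P,X,fish=True):
    T=P['world_from_camera'];c=T[:3,:3].T@(np.asarray(X)-T[:3,3])
    if not fish:return P['cx']+P['fx']*c[0]/c[2],P['cy']+P['fy']*c[1]/c[2]
    r=np.arctan2(np.hypot(c[0],c[1]),c[2]);n=np.hypot(c[0],c[1])+1e-12
    return P['cx']+P['fx']*r*c[0]/n,P['cy']+P['fy']*r*c[1]/n
def toolR(yaw,lean):  # tool y at yaw in world, fingers along plate z; lean: plate top towards -x
    return R.from_euler('z',yaw)*R.from_matrix(np.array([[0,1,0],[1,0,0],[0,0,-1]]).T)if lean==0 else R.from_euler('z',yaw)*R.from_euler('y',-lean)*R.from_matrix(np.array([[0,1,0],[1,0,0],[0,0,-1]]))
def go(p,Rt):
    o=bot.get_obs();R0=R.from_rotvec(o['orientation'])
    print('t',round(o['time_s'],2),'shift mm',np.round(R0.inv().apply(np.asarray(p)-o['tcp_pos'])*1000,1),'turn deg',np.round((R0.inv()*Rt).as_rotvec(degrees=True),1),'q',np.round(o['qpos'],2))
E
python3 - <<'E'
from h import *
im=cv2.imread('pics/top0.png');P=bot.camera_params('top')
hsv=cv2.cvtColor(im,cv2.COLOR_BGR2HSV)
m=cv2.inRange(hsv,(100,120,60),(130,255,255));m[:,:340]=0;m[:,410:]=0;m[:225]=0;m[280:]=0
b=cv2.minAreaRect(cv2.findNonZero(m));print('tab',b,onz(P,b[0],.13))
m=cv2.inRange(hsv,(5,90,60),(25,255,255));m[:,:300]=0;m[:,440:]=0;m[:190]=0;m[290:]=0
m=cv2.morphologyEx(m,cv2.MORPH_OPEN,np.ones((3,3)));b=cv2.minAreaRect(cv2.findNonZero(m));print('stand',b,onz(P,b[0],.03))
for uv in[(96,197),(200,191),(204,286),(100,292)]:print(onz(P,uv,.095))
print('jar',onz(P,(280,298),.06),'can',onz(P,(274,95),.15))
c=np.hstack([cv2.resize(im[180:305,80:230],None,fx=4,fy=4,interpolation=2)]);cv2.imwrite('pics/c1.png',c)
go([.40,-.15,.30],toolR(0,0))
E
```

```text
tab ((374.5, 252.0), (12.0, 35.0), 90.0) [ 0.49444466 -0.16943583  0.13      ]
stand ((368.30560302734375, 242.44760131835938), (61.89311218261719, 98.7017822265625), 88.69805145263672) [ 0.51488888 -0.16453583  0.03      ]
[0.59147478 0.32945315 0.095     ]
[0.60271862 0.14017024 0.095     ]
[0.43322819 0.12932616 0.095     ]
[0.42096976 0.31631249 0.095     ]
jar [ 0.41097903 -0.00189411  0.06      ] can [0.75844925 0.00165113 0.15      ]
t 0.1 shift mm [-427.2 -550.1  -80.6] turn deg [-0.1  0.1 69.5] q [ 1.11  0.09  1.37  0.    1.68 -0.1 ]
```

View pics/c1.png

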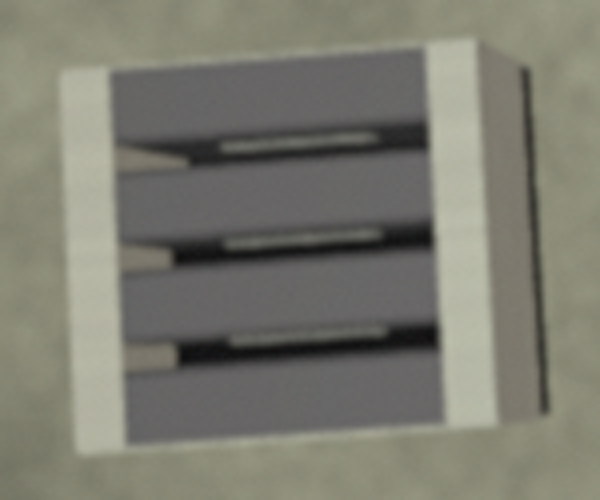

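The crop shows three parallel slots with their mid-lines near rows 148, 245 and 345. The steel bars are on the upper wall (world +x), so the dryer's +x is world +x, with a yaw of about +3.5°. I'm moving to look at the stand.

>>> arm_command:
  motion:
    - [-427,-550,-80,0,0,69]
    - [-427,-550,-80,0,0,69]
    - [-427,-550,-80,0,0,69]
    - [-427,-550,-80,0,0,69]
    - [-427,-550,-80,0,0,69]

```text
invalid input at $.motion[0]: expected 7 numbers
```

```bash
python3 -c "
from h import *
go([.40,-.15,.30],toolR(0,.2))"
```

```text
t 0.1 shift mm [-427.2 -550.1  -80.6] turn deg [-10.1  -6.9  69.3] q [ 1.11  0.09  1.37  0.    1.68 -0.1 ]
```

>>> arm_command:
  motion:
    - [-427,-550,-80,-10,-7,69,-1]
    - [-427,-550,-80,-10,-7,69,-1]
    - [-427,-550,-80,-10,-7,69,-1]
    - [-427,-550,-80,-10,-7,69,-1]
    - [-427,-550,-80,-10,-7,69,-1]

```text
time_s: 0.6
tcp_pos: [0.2665, 0.2761, 0.2477]
orientation: [1.596, 2.596, 0.137]
wrist_force: [0.8, -0.0, 0.1]
grip_width: 0.0941
finger_force: 0.0
```

```bash
python3 -c "
from h import *
go([.40,-.16,.29],toolR(0,.35))"
```

```text
t 0.6 shift mm [-450.7  -72.7  -37.8] turn deg [-12.3  -4.6  26.4] q [ 0.71 -0.38  1.73 -0.06  1.68  0.23]
```

>>> arm_command:
  motion:
    - [-450,-73,-38,-12,-5,26,-1]
    - [-450,-73,-38,-12,-5,26,-1]
    - [-450,-73,-38,-12,-5,26,-1]
    - [-450,-73,-38,-12,-5,26,-1]
    - [-450,-73,-38,-12,-5,26,-1]

```text
time_s: 1.1
tcp_pos: [0.3384, 0.0441, 0.2707]
orientation: [2.015, 2.043, 0.35]
wrist_force: [1.3, -0.0, -0.1]
grip_width: 0.0943
finger_force: 0.0
```

```bash
python3 -c "
from h import *
go([.40,-.16,.29],toolR(0,.35))"
```

```text
t 1.1 shift mm [-205.    61.5    3.9] turn deg [-0.1  0.3  0.8] q [-0.05 -0.68  1.88  0.01  1.59 -0.06]
```

>>> arm_command:
  motion:
    - [-205,61,4,0,0,1,-1]
    - [-205,61,4,0,0,1,-1]
    - [-205,61,4,0,0,1,-1]
    - [-205,61,4,0,0,1,-1]
    - [-205,61,4,0,0,1,-1]

```text
time_s: 1.6
tcp_pos: [0.4, -0.1633, 0.2883]
orientation: [2.045, 2.021, 0.348]
wrist_force: [0.0, -0.2, -0.5]
grip_width: 0.0939
finger_force: 0.0
```

Run:
```python
from h import *
P=bot.camera_params('wrist');im=bot.grab_frame('wrist');cv2.imwrite('pics/w1.png',im[:,:,::-1])
import pickle;pickle.dump(P,open('w1.pkl','wb'))
go([.40,-.16,.29],toolR(0,.35))
x0=np.array([.515,-.1645,.034])
print(proj(P,x0),P['fx'],P['cx'],P['cy'],P['world_from_camera'].round(3).tolist())
```

```text
t 1.65 shift mm [ 3.1  0.3 -1.9] turn deg [-0.4  0.4 -0.6] q [-0.68 -0.42  1.71  0.21  1.58 -0.64]
(np.float64(335.2156925220924), np.float64(204.10068403270347)) 371.64829954431775 317.2194709828003 241.49475774036864 [[0.942, -0.101, 0.321, 0.346], [-0.01, -0.962, -0.272, -0.086], [0.336, 0.253, -0.907, 0.445], [0.0, 0.0, 0.0, 1.0]]
```

View pics/w1.png

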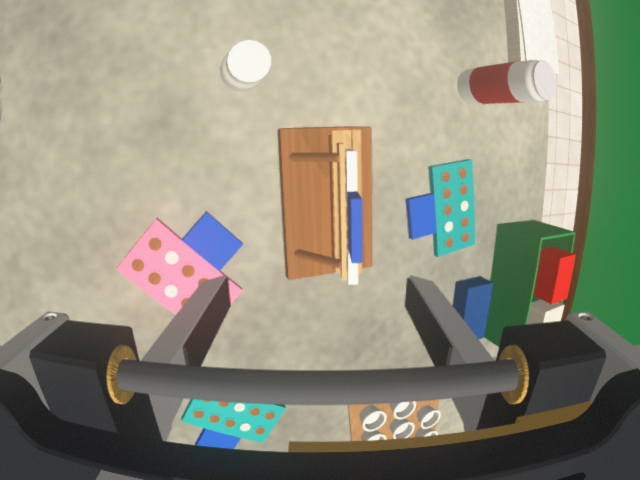

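The wrist view shows the blue tab edge-on at (355,228), with white shoulders at (352,170) and (353,273). The stand's yaw looks slight.

Run:
```python
from h import *
import pickle
P=pickle.load(open('w1.pkl','rb'));im=cv2.imread('pics/w1.png');hsv=cv2.cvtColor(im,cv2.COLOR_BGR2HSV)
m=cv2.inRange(hsv,(100,120,60),(130,255,255));m[:,:335]=0;m[:,372:]=0;m[:170]=0;m[275:]=0
pts=cv2.findNonZero(m)[:,0];print(pts.min(0),pts.max(0))
for v in range(pts[:,1].min()+2,pts[:,1].max()-1,12):
    u=pts[pts[:,1]==v][:,0];print(v,u.min(),u.max(),onz(P,(u.min()-.5,v),.15)[:2].round(4),onz(P,(u.max()+.5,v),.15)[:2].round(4))
for v in (pts[:,1].min(),pts[:,1].max()):print('end y',onz(P,(355,v),.15)[:2].round(4))
# stand corners
for uv,z in [((280,129),.022),((371,127),.022),((371,266),.022),((288,279),.022)]:print(onz(P,uv,z,).round(4),end=' ')
print()
# top: tab rows
im=cv2.imread('pics/top0.png');T=bot.camera_params('top');hsv=cv2.cvtColor(im,cv2.COLOR_BGR2HSV)
m=cv2.inRange(hsv,(100,120,60),(130,255,255));m[:,:340]=0;m[:,410:]=0;m[:225]=0;m[280:]=0
p2=cv2.findNonZero(m)[:,0];print(p2.min(0),p2.max(0))
v1=p2[:,1].max()+.5;print('top edge (rear or front)',onz(T,(374.5,v1),.15),'lower tab',onz(T,(374.5,p2[:,1].min()-.5),.11),[ (v,p2[p2[:,1]==v][:,0].min(),p2[p2[:,1]==v][:,0].max()) for v in range(p2[:,1].min(),p2[:,1].max()+1,2)])
```

```text
[351 199] [361 261]
201 351 360 [ 0.4817 -0.1407] [ 0.4914 -0.1413]
213 351 361 [ 0.4818 -0.1514] [ 0.4927 -0.1522]
225 351 361 [ 0.482  -0.1623] [ 0.4929 -0.1633]
237 351 361 [ 0.4822 -0.1735] [ 0.4932 -0.1746]
249 351 361 [ 0.4824 -0.1848] [ 0.4935 -0.1861]
end y [ 0.486  -0.1392]
end y [ 0.4871 -0.1969]
[ 0.4528 -0.0774  0.022 ] [ 0.5666 -0.0755  0.022 ] [ 0.5724 -0.2553  0.022 ] [ 0.4562 -0.2575  0.022 ] 
[357 246] [392 258]
top edge (rear or front) [ 0.483249   -0.16808745  0.15      ] lower tab [ 0.50617431 -0.17078376  0.11      ] [(246, np.int32(358), np.int32(388)), (248, np.int32(357), np.int32(389)), (250, np.int32(357), np.int32(390)), (252, np.int32(357), np.int32(391)), (254, np.int32(357), np.int32(392)), (256, np.int32(357), np.int32(392)), (258, np.int32(357), np.int32(382))]
```

```bash
sed -i 's/fish=False/fish=None/g; s/^    if fish:/    if fish or (fish is None and P["fx"]<400):/' h.py
python3 - <<'E'
from h import *
import pickle
P=pickle.load(open('w1.pkl','rb'))
for uv in [(350.5,200),(361,200),(350.5,255),(361.5,255),(355,199),(355,261)]:print(onz(P,uv,.15)[:2].round(4))
Rt=toolR(.016,.35);t=np.array([.4952,-.168,.128])
go(t-.07*Rt.apply([0,0,1]),Rt);go(t,Rt)
E
```

```text
[ 0.4819 -0.1395]
[ 0.4923 -0.1401]
[ 0.4826 -0.1906]
[ 0.4939 -0.192 ]
[ 0.4863 -0.1389]
[ 0.4873 -0.197 ]
t 1.65 shift mm [ -4.2  35.  112.7] turn deg [-0.4  0.7 -1.5] q [-0.68 -0.42  1.71  0.21  1.58 -0.64]
t 1.65 shift mm [ -3.4  35.4 182.7] turn deg [-0.4  0.7 -1.5] q [-0.68 -0.42  1.71  0.21  1.58 -0.64]
```

>>> arm_command:
  motion:
    - [-2,18,50,0,1,-1.5,-1]
    - [-4,35,90,0,1,-1.5,-1]
    - [-4,35,120,0,1,-1.5,-1]
    - [-4,35,150,0,1,-1.5,-1]
    - [-4,35,155,0,1,-1.5,-1]

```text
time_s: 2.15
tcp_pos: [0.4838, -0.1604, 0.1505]
orientation: [2.017, 2.071, 0.364]
wrist_force: [-1.2, -0.1, -0.3]
grip_width: 0.0939
finger_force: 0.0
```

Run:
```python
from h import *
Rt=toolR(.016,.35);t=np.array([.4952,-.168,.128])
go(t,Rt)
P=bot.camera_params('wrist');im=bot.grab_frame('wrist');cv2.imwrite('pics/w2.png',im[:,:,::-1])
print(proj(P,[.487,-.168,.15]))
```

```text
t 2.15 shift mm [-8.1  3.1 24.9] turn deg [-0.7 -0.8  0.5] q [-0.56 -0.2   1.82  0.2   1.25 -0.62]
(np.float64(320.6806175094182), np.float64(314.1575314895779))
```

View pics/w2.png

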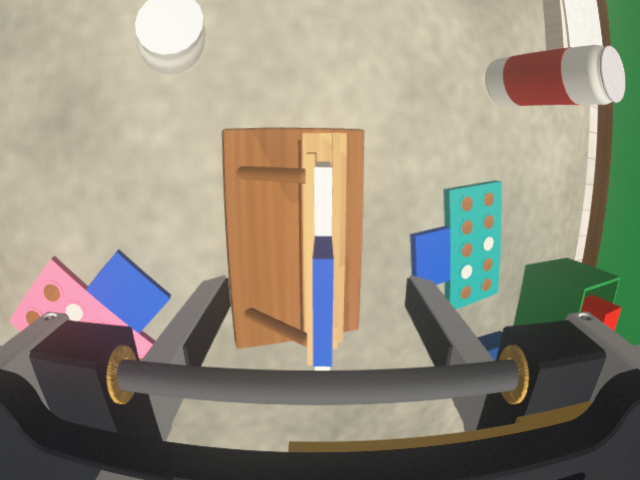

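The fingers straddle the tab, which covers rows 255–367 around column 322, as predicted. Next I move down the last 25 mm and close.

>>> arm_command:
  motion:
    - [-4,2,12,0,0,0.5,-1]
    - [-8,3,25,0,-0.5,0.5,-1]
    - [-8,3,25,0,-0.5,0.5,1]
    - [-8,3,25,0,-0.5,0.5,1]
    - [-8,3,25,0,-0.5,0.5,1]
  newtons: 35

```text
time_s: 2.7
tcp_pos: [0.4976, -0.1718, 0.1345]
orientation: [2.018, 2.046, 0.358]
wrist_force: [0.4, 0.2, 0.6]
grip_width: 0.0734
finger_force: 0.0
```

>>> arm_command:
  motion:
    - [0,0,0,0,0,0,1]
    - [0,0,0,0,0,0,1]
    - [0,0,0,0,0,0,1]

```text
time_s: 3.0
tcp_pos: [0.4972, -0.1715, 0.1333]
orientation: [2.02, 2.048, 0.357]
wrist_force: [1.0, -0.2, 0.4]
grip_width: 0.0495
finger_force: 0.0
```

Run:
```python
from h import *
Rt=toolR(.016,.35);t=np.array([.4952,-.168,.128])
go(t,Rt);o=bot.get_obs();print(o['grip_width'],o['finger_force'],o['wrist_force'])
go(t-.07*Rt.apply([0,0,1]),Rt)
```

```text
t 3.0 shift mm [ 3.6 -3.6  4.3] turn deg [-0.2  0.1 -0.1] q [-0.56 -0.16  1.82  0.2   1.19 -0.62]
0.049535964695732286 0.0 [ 1.03202049 -0.18001809  0.41402413]
t 3.0 shift mm [  3.4  -3.9 -65.7] turn deg [-0.2  0.1 -0.1] q [-0.56 -0.16  1.82  0.2   1.19 -0.62]
```

>>> arm_command:
  motion:
    - [3,-3,4,0,0,0,1]
    - [3,-3,4,0,0,0,1]
    - [3,-3,4,0,0,0,1]
    - [3,-3,4,0,0,0,1]
    - [3,-3,4,0,0,0,1]

```text
time_s: 3.5
tcp_pos: [0.4957, -0.1685, 0.1282]
orientation: [2.02, 2.048, 0.357]
wrist_force: [0.7, -0.2, -1.2]
grip_width: 0.01
finger_force: 35.1
```

>>> arm_command:
  motion:
    - [0,0,0,0,0,0,1]
    - [0,0,0,0,0,0,1]
    - [0,0,0,0,0,0,1]

```text
time_s: 3.8
tcp_pos: [0.4958, -0.1685, 0.1282]
orientation: [2.02, 2.048, 0.357]
wrist_force: [0.3, -0.5, -0.6]
grip_width: 0.0101
finger_force: 35.0
```

Run:
```python
from h import *
Rt=toolR(.016,.35);t=np.array([.4952,-.168,.128])
go(t,Rt);o=bot.get_obs();print(o['tcp_pos'],o['grip_width'],o['finger_force'],o['wrist_force'])
```

```text
t 3.8 shift mm [ 0.5 -0.6 -0. ] turn deg [-0.2  0.1 -0.1] q [-0.55 -0.16  1.84  0.2   1.18 -0.62]
[ 0.4958138  -0.16850337  0.12821223] 0.010050324863318612 34.98473346233368 [ 0.32561163 -0.49735319 -0.62288361]
```

>>> arm_command:
  motion:
    - [0,0,-15,0,0,0,1]
    - [0,0,-35,0,0,0,1]
    - [0,0,-60,0,0,0,1]
    - [0,0,-90,0,0,0,1]
    - [0,0,-120,0,0,0,1]

```text
time_s: 4.3
tcp_pos: [0.4537, -0.1685, 0.2406]
orientation: [2.023, 2.05, 0.356]
wrist_force: [-1.1, -0.9, -2.0]
grip_width: 0.01
finger_force: 35.0
```

Run:
```python
from h import *
o=bot.get_obs();print(o['tcp_pos'],o['grip_width'],o['finger_force'],o['wrist_force'])
go([.50,.18,.26],toolR(.06,1e-9))
```

```text
[ 0.45369624 -0.1685225   0.24062674] 0.01003179631480418 34.993316531181335 [-1.08701807 -0.92728757 -1.96520454]
t 4.3 shift mm [347.9  54.5  -0.8] turn deg [19.6  0.4 -2.6] q [-0.61 -0.3   1.72  0.2   1.44 -0.62]
```

>>> arm_command:
  motion:
    - [40,6,0,4,0,-1,1]
    - [80,12,0,8,0,-1,1]
    - [120,18,0,12,0,-2,1]
    - [160,24,0,16,0,-2,1]
    - [200,30,0,20,0,-3,1]

```text
time_s: 4.8
tcp_pos: [0.4801, 0.033, 0.2509]
orientation: [2.146, 2.29, -0.019]
wrist_force: [1.2, -1.4, -2.0]
grip_width: 0.0096
finger_force: 35.0
```

Run:
```python
from h import *
o=bot.get_obs();print(o['tcp_pos'],o['grip_width'],o['finger_force'],o['wrist_force'])
go([.50,.15,.28],toolR(.06,1e-9))
```

```text
[0.48008568 0.03299894 0.25085104] 0.009557681493121296 34.99159276485443 [ 1.21372643 -1.43124296 -1.98357857]
t 4.8 shift mm [115.2  27.3 -30.5] turn deg [-0.4  0.6  0.3] q [-0.04 -0.07  1.46 -0.01  1.75 -0.11]
```

>>> arm_command:
  motion:
    - [40,9,-10,0,0,0,1]
    - [80,18,-20,0,0,0,1]
    - [110,27,-30,0,0.5,0,1]
    - [115,27,-30,0,0.5,0,1]
    - [115,27,-30,0,0.5,0,1]

```text
time_s: 5.3
tcp_pos: [0.4997, 0.1487, 0.279]
orientation: [-2.145, -2.292, 0.008]
wrist_force: [0.2, -0.4, -2.3]
grip_width: 0.01
finger_force: 35.0
```

>>> arm_command:
  motion:
    - [0,0,0,0,0,0,1]
    - [0,0,0,0,0,0,1]
    - [0,0,0,0,0,0,1]

```text
time_s: 5.6
tcp_pos: [0.4998, 0.147, 0.2795]
orientation: [-2.149, -2.289, 0.006]
wrist_force: [-0.6, -0.1, -1.9]
grip_width: 0.01
finger_force: 35.0
```

Run:
```python
from h import *
import pickle
P=bot.camera_params('wrist');im=bot.grab_frame('wrist');cv2.imwrite('pics/w3.png',im[:,:,::-1]);pickle.dump(P,open('w3.pkl','wb'))
go([.50,.15,.28],toolR(.06,1e-9));print(bot.get_obs()['wrist_force'])
R3=R.from_euler('z',.061)
for x in(-.045,0,.045):print([np.round(proj(P,R3.apply([x,y,.095])+[.512,.229,0]),1).tolist() for y in(-.0725,.0725)])
```

```text
t 5.65 shift mm [ 2.8  0.3 -0.3] turn deg [-0.2  0.1  0.2] q [ 0.18  0.02  1.32 -0.    1.8   0.11]
[ 0.51032634 -0.12841181 -2.26327428]
[[288.9, 212.1], [288.3, 61.2]]
[[335.6, 212.2], [336.6, 61.1]]
[[381.8, 212.6], [384.4, 62.8]]
```

View pics/w3.png

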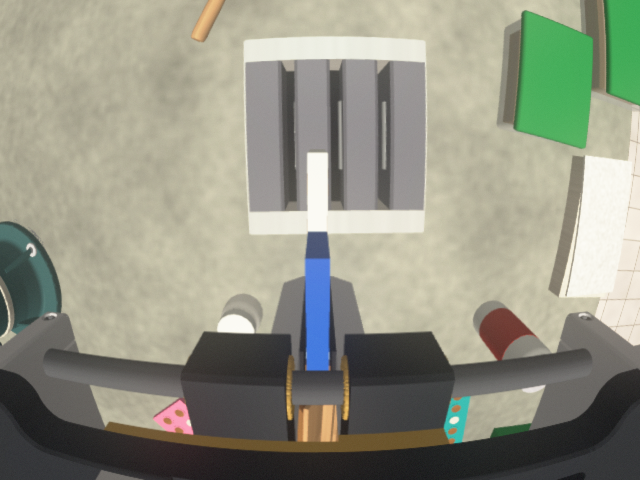

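The plate hangs straight (tab at column 318). The dryer's slots sit at about columns 289, 336 and 383 and rows 60–210, matching the prediction. I'll refine with edge profiles.

Run:
```python
from h import *
import pickle
P=pickle.load(open('w3.pkl','rb'));im=cv2.imread('pics/w3.png');g=cv2.GaussianBlur(im,(1,7),0).mean(2)
R3=R.from_euler('z',.061)
inv=lambda uv:R3.inv().apply(onz(P,uv,.095)-[.512,.229,.095])*1000
for v in(52,75,90,105,120,135,150,195,222):
    d=np.diff(g[v]);k=[i for i in range(235,435) if abs(d[i])>9 and abs(d[i])==abs(d[i-2:i+3]).max()]
    print(v,[(i,int(d[i]),round(inv((i+.5,v))[0],1)) for i in k])
for u in(250,265,320,365,410):
    d=np.diff(g[:,u]);k=[i for i in range(25,245) if abs(d[i])>6 and abs(d[i])==abs(d[i-3:i+4]).max()];print('col',u,[(i,int(d[i]),round(inv((u,i+.5))[1],1)) for i in k])
```

```text
52 [(242, 20, np.float64(-88.6)), (425, -25, np.float64(85.5))]
75 [(245, -33, np.float64(-85.5)), (277, -16, np.float64(-55.0)), (281, -20, np.float64(-51.3)), (293, 28, np.float64(-40.1)), (326, -17, np.float64(-9.4)), (329, -27, np.float64(-6.6)), (341, 19, np.float64(4.6)), (345, 12, np.float64(8.3)), (374, -17, np.float64(35.6)), (377, -15, np.float64(38.4)), (389, 20, np.float64(49.9)), (393, 11, np.float64(53.7)), (424, 46, np.float64(84.2))]
90 [(245, -39, np.float64(-85.4)), (277, -15, np.float64(-55.0)), (281, -20, np.float64(-51.2)), (294, 28, np.float64(-39.1)), (297, 13, np.float64(-36.3)), (326, -16, np.float64(-9.4)), (329, -26, np.float64(-6.6)), (342, 19, np.float64(5.5)), (345, 11, np.float64(8.3)), (374, -13, np.float64(35.5)), (377, -20, np.float64(38.4)), (389, 19, np.float64(49.9)), (393, 11, np.float64(53.7)), (424, 32, np.float64(84.2))]
105 [(245, -45, np.float64(-85.4)), (278, -13, np.float64(-54.0)), (281, -31, np.float64(-51.2)), (293, 27, np.float64(-40.0)), (297, 13, np.float64(-36.3)), (326, -17, np.float64(-9.3)), (329, -24, np.float64(-6.5)), (337, 34
[... 2169 characters left out ...]
5.0)), (307, 18, np.float64(-27.1)), (423, -12, np.float64(87.8))]
col 250 [(38, 12, np.float64(97.1)), (61, -20, np.float64(73.7)), (211, 16, np.float64(-71.7)), (233, -11, np.float64(-93.8))]
col 265 [(37, 11, np.float64(97.3)), (60, -21, np.float64(74.0)), (211, 18, np.float64(-71.8)), (234, -10, np.float64(-94.8))]
col 320 [(35, 12, np.float64(98.1)), (58, -20, np.float64(74.9)), (152, 26, np.float64(-15.3)), (231, -37, np.float64(-91.7))]
col 365 [(36, 15, np.float64(98.2)), (58, -20, np.float64(75.9)), (209, 19, np.float64(-69.6)), (233, -10, np.float64(-93.5))]
col 410 [(38, 9, np.float64(99.2)), (60, -19, np.float64(76.6)), (209, 19, np.float64(-69.0)), (232, -10, np.float64(-92.2))]
```

Run:
```python
from h import *
import pickle
P=pickle.load(open('w3.pkl','rb'));im=cv2.imread('pics/w3.png');g=im.mean(2)
o=bot.get_obs();z=o['tcp_pos'][2]-.0205;Rt=R.from_rotvec(o['orientation']);print('tcp',o['tcp_pos'],Rt.apply([0,1,0]))
A=[]
for v in range(158,228,6):
    d=np.diff(g[v]);a=300+np.argmax(d[300:315]);b=318+np.argmin(d[318:336])
    A.append([*onz(P,(a+.5,v),z)[:2],*onz(P,(b+.5,v),z)[:2]])
A=np.array(A)
for c in(0,2):f=np.polyfit(A[:,c+1],A[:,c],1);print('edge yaw',-f[0],'x at y=.147',np.polyval(f,.147))
d=np.diff(g[:,318]);k=145+np.argmax(d[145:160]);print('end',k,onz(P,(318,k+.5),z))
```

```text
tcp [0.49987818 0.14720192 0.2797026 ] [ 0.99799739  0.06315086 -0.00363057]
edge yaw 0.07386973953958353 x at y=.147 0.49536609059465647
edge yaw 0.05630243305990744 x at y=.147 0.5048374441979938
end 151 [0.49593972 0.21832521 0.2592026 ]
```

```bash
cat >> h.py <<'E'
D=np.array([.5124,.2313,0]);YAW=.075
def slot(x,z): # TCP for plate over slot x (m), lower edge at z
    go(R.from_euler('z',YAW).apply([x,-.0013,0])+D+[0,0,z+.1005],toolR(YAW,1e-9))
    o=bot.get_obs();print('edge z',round(o['tcp_pos'][2]-.1005,4),'F',o['wrist_force'].round(1),'M',o['ft_torque'].round(2),'w',round(o['grip_width'],4))
E
python3 -c "
from h import *
slot(0,.11);slot(0,.09)"
```

```text
t 5.65 shift mm [81.9 18.1 69. ] turn deg [-0.2  0.1 -0.7] q [ 0.18  0.02  1.32 -0.    1.8   0.11]
edge z 0.1792 F [ 0.5 -0.1 -2.3] M [-0.13  0.05 -0.  ] w 0.0099
t 5.65 shift mm [81.9 18.1 89. ] turn deg [-0.2  0.1 -0.7] q [ 0.18  0.02  1.32 -0.    1.8   0.11]
edge z 0.1792 F [ 0.5 -0.1 -2.3] M [-0.13  0.05 -0.  ] w 0.0099
```

>>> arm_command:
  motion:
    - [40,9,25,0,0,-0.7,1]
    - [82,18,55,0,0,-0.7,1]
    - [82,18,65,0,0,-0.7,1]
    - [82,18,65,0,0,-0.7,1]
    - [82,18,65,0,0,-0.7,1]

```text
time_s: 6.15
tcp_pos: [0.5126, 0.2303, 0.2152]
orientation: [-2.134, -2.304, 0.005]
wrist_force: [0.3, 0.6, -1.8]
grip_width: 0.0098
finger_force: 35.0
```

>>> arm_command:
  motion:
    - [0,0,0,0,0,0,1]
    - [0,0,0,0,0,0,1]

```text
time_s: 6.35
tcp_pos: [0.5132, 0.2304, 0.2166]
orientation: [2.136, 2.304, -0.001]
wrist_force: [0.9, -0.4, -1.5]
grip_width: 0.0098
finger_force: 35.0
```

Run:
```python
from h import *
slot(0,.09)
P=bot.camera_params('wrist');im=bot.grab_frame('wrist')
c=cv2.resize(im[120:400,200:470,::-1],None,fx=2,fy=2,interpolation=2);cv2.imwrite('pics/w4.png',c)
```

```text
t 6.35 shift mm [-0.3 -0.7 26.1] turn deg [-0.  0.  0.] q [ 0.32  0.12  1.35 -0.    1.68  0.25]
edge z 0.1161 F [ 0.9 -0.4 -1.5] M [-0.11  0.07 -0.02] w 0.0098
```

View pics/w4.png

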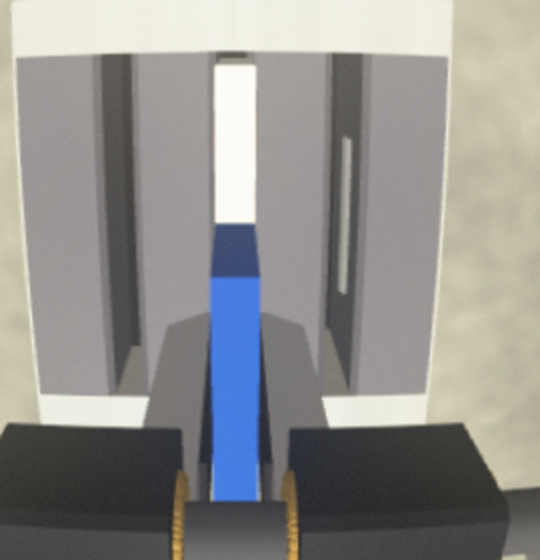

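The plate is lined up over the middle slot in both position and yaw. I'll lower it slowly.

>>> arm_command:
  motion:
    - [0,-0.5,6,0,0,0,1]
    - [0,-0.5,12,0,0,0,1]
    - [0,-0.5,18,0,0,0,1]
    - [0,-0.5,24,0,0,0,1]
    - [0,-0.5,28,0,0,0,1]

```text
time_s: 6.9
tcp_pos: [0.5115, 0.231, 0.1855]
orientation: [-2.132, -2.304, 0.007]
wrist_force: [-0.5, -0.2, -2.7]
grip_width: 0.0099
finger_force: 35.0
```

>>> arm_command:
  motion:
    - [0,0,3,0,0,0,1]
    - [0,0,6,0,0,0,1]
    - [0,0,9,0,0,0,1]
    - [0,0,12,0,0,0,1]

```text
time_s: 7.3
tcp_pos: [0.5119, 0.2311, 0.1746]
orientation: [-2.133, -2.304, 0.004]
wrist_force: [-0.4, -0.6, -1.8]
grip_width: 0.0097
finger_force: 35.0
```

```bash
python3 -c "
from h import *
slot(0,.06)"
```

```text
t 7.3 shift mm [-1.2  0.6 14.1] turn deg [-0.2  0.   0.1] q [ 0.32  0.13  1.41 -0.    1.6   0.25]
edge z 0.0741 F [-0.4 -0.6 -1.8] M [-0.06  0.02 -0.  ] w 0.0097
```

>>> arm_command:
  motion:
    - [-0.5,0,3,0,0,0,1]
    - [-0.5,0,6,0,0,0,1]
    - [-0.5,0,9,0,0,0,1]
    - [-0.5,0,9,0,0,0,1]

```text
time_s: 7.7
tcp_pos: [0.5115, 0.2305, 0.1651]
orientation: [-2.133, -2.304, 0.006]
wrist_force: [-0.1, -0.2, -2.4]
grip_width: 0.0098
finger_force: 35.0
```

>>> arm_command:
  motion:
    - [0,0,3,0,0,0,1]
    - [0,0,6,0,0,0,1]
    - [0,0,8,0,0,0,1]
    - [0,0,8,0,0,0,1]

```text
time_s: 8.1
tcp_pos: [0.5113, 0.2307, 0.1603]
orientation: [-2.133, -2.304, 0.003]
wrist_force: [-3.1, -0.7, 6.8]
grip_width: 0.0098
finger_force: 35.0
```

>>> arm_command:
  motion:
    - [0,0,3,0,0,0,1]
    - [0,0,6,0,0,0,1]
    - [0,0,8,0,0,0,1]
    - [0,0,8,0,0,0,1]

```text
time_s: 8.5
tcp_pos: [0.5113, 0.2309, 0.1518]
orientation: [-2.132, -2.304, 0.003]
wrist_force: [-3.9, -1.1, 6.0]
grip_width: 0.0094
finger_force: 35.0
```

```bash
python3 -c "
from h import *
slot(0,.04)"
```

```text
t 8.5 shift mm [-1.   1.2 11.3] turn deg [-0.2 -0.   0.1] q [0.32 0.14 1.45 0.   1.56 0.25]
edge z 0.0513 F [-3.9 -1.1  6. ] M [-0.15  1.01 -0.11] w 0.0094
```

>>> arm_command:
  motion:
    - [0,0,3,0,0,0,1]
    - [0,0,6,0,0,0,1]
    - [0,0,9,0,0,0,1]
    - [0,0,9,0,0,0,1]

```text
time_s: 8.9
tcp_pos: [0.5113, 0.231, 0.1426]
orientation: [-2.132, -2.304, 0.003]
wrist_force: [-3.1, -0.1, 4.6]
grip_width: 0.0099
finger_force: 35.0
```

>>> arm_command:
  motion:
    - [0,0,2,0,0,0,1]
    - [0,0,4,0,0,0,1]
    - [0,0,4,0,0,0,1]

```text
time_s: 9.2
tcp_pos: [0.5113, 0.2313, 0.1402]
orientation: [-2.132, -2.305, 0.002]
wrist_force: [-5.2, 0.5, 9.6]
grip_width: 0.01
finger_force: 35.0
```

Near the stop height now; I'll press a little more.

>>> arm_command:
  motion:
    - [0,0,2,0,0,0,1]
    - [0,0,3,0,0,0,1]
    - [0,0,3,0,0,0,1]

```text
time_s: 9.5
tcp_pos: [0.5113, 0.2315, 0.1401]
orientation: [-2.132, -2.305, -0.001]
wrist_force: [-8.3, -0.0, 19.8]
grip_width: 0.0101
finger_force: 35.0
```

It stops at 25 mm above home with the force rising to 20 N, so the middle slot is blocked. I'm drawing the plate out straight.

>>> arm_command:
  motion:
    - [0,0,-5,0,0,0,1]
    - [0,0,-15,0,0,0,1]
    - [0,0,-28,0,0,0,1]
    - [0,0,-42,0,0,0,1]
    - [0,0,-50,0,0,0,1]

```text
time_s: 10.0
tcp_pos: [0.5127, 0.2307, 0.1873]
orientation: [-2.134, -2.305, 0.001]
wrist_force: [0.3, 0.6, -1.7]
grip_width: 0.0099
finger_force: 35.0
```

>>> arm_command:
  motion:
    - [0,0,-10,0,0,0,1]
    - [0,0,-20,0,0,0,1]
    - [0,0,-28,0,0,0,1]
    - [0,0,-28,0,0,0,1]
    - [0,0,-28,0,0,0,1]

```text
time_s: 10.5
tcp_pos: [0.5119, 0.2306, 0.2119]
orientation: [-2.133, -2.304, 0.005]
wrist_force: [-0.8, 0.5, -2.9]
grip_width: 0.0101
finger_force: 35.0
```

```bash
python3 -c "
from h import *
slot(0,.11);slot(-.045,.10);slot(.045,.1)"
```

```text
t 10.5 shift mm [-0.6  0.6  1.4] turn deg [-0.2  0.1  0.1] q [ 0.32  0.12  1.35 -0.    1.67  0.25]
edge z 0.1114 F [-0.8  0.5 -2.9] M [-0.07  0.03 -0.01] w 0.0101
t 10.5 shift mm [ -0.5 -44.4  11.5] turn deg [-0.2  0.1  0.1] q [ 0.32  0.12  1.35 -0.    1.67  0.25]
edge z 0.1114 F [-0.8  0.5 -2.9] M [-0.07  0.03 -0.01] w 0.0101
t 10.5 shift mm [-0.7 45.6 11.2] turn deg [-0.2  0.1  0.1] q [ 0.32  0.12  1.35 -0.    1.67  0.25]
edge z 0.1114 F [-0.8  0.5 -2.9] M [-0.07  0.03 -0.01] w 0.0101
```

Moving on to the +x slot.

>>> arm_command:
  motion:
    - [0,15,0,0,0,0,1]
    - [0,30,0,0,0,0,1]
    - [0,45,0,0,0,0,1]
    - [0,45,0,0,0,0,1]
    - [0,45,0,0,0,0,1]

```text
time_s: 11.0
tcp_pos: [0.5562, 0.2339, 0.2104]
orientation: [-2.132, -2.303, 0.008]
wrist_force: [-0.5, 0.6, -1.9]
grip_width: 0.0096
finger_force: 35.0
```

```bash
python3 -c "
from h import *
slot(.045,.085)"
```

```text
t 11.0 shift mm [-0.6  1.3 24.9] turn deg [-0.3  0.1  0.1] q [0.3  0.21 1.25 0.   1.69 0.23]
edge z 0.1099 F [-0.5  0.6 -1.9] M [-0.07  0.09  0.03] w 0.0096
```

>>> arm_command:
  motion:
    - [0,1,7,0,0,0,1]
    - [0,1,14,0,0,0,1]
    - [0,1,20,0,0,0,1]
    - [0,1,25,0,0,0,1]
    - [0,1,28,0,0,0,1]

```text
time_s: 11.5
tcp_pos: [0.5572, 0.234, 0.1826]
orientation: [-2.132, -2.304, 0.007]
wrist_force: [-0.2, 0.5, -1.8]
grip_width: 0.0097
finger_force: 35.0
```

>>> arm_command:
  motion:
    - [0,0,4,0,0,0,1]
    - [0,0,8,0,0,0,1]
    - [0,0,12,0,0,0,1]
    - [0,0,15,0,0,0,1]
    - [0,0,17,0,0,0,1]

```text
time_s: 12.0
tcp_pos: [0.5576, 0.2341, 0.1662]
orientation: [-2.133, -2.304, 0.005]
wrist_force: [-0.9, -0.5, 1.7]
grip_width: 0.01
finger_force: 35.0
```

>>> arm_command:
  motion:
    - [0,0,3,0,0,0,1]
    - [0,0,6,0,0,0,1]
    - [0,0,9,0,0,0,1]
    - [0,0,12,0,0,0,1]
    - [0,0,12,0,0,0,1]

```text
time_s: 12.5
tcp_pos: [0.5565, 0.2343, 0.1564]
orientation: [-2.132, -2.304, 0.006]
wrist_force: [-4.0, -0.2, 5.0]
grip_width: 0.0096
finger_force: 35.0
```

>>> arm_command:
  motion:
    - [0,0,3,0,0,0,1]
    - [0,0,6,0,0,0,1]
    - [0,0,9,0,0,0,1]
    - [0,0,12,0,0,0,1]
    - [0,0,12,0,0,0,1]

```text
time_s: 13.0
tcp_pos: [0.5564, 0.2344, 0.1443]
orientation: [-2.131, -2.303, 0.006]
wrist_force: [-4.2, -0.8, 4.5]
grip_width: 0.0102
finger_force: 35.0
```

>>> arm_command:
  motion:
    - [0,0,3,0,0,0,1]
    - [0,0,5,0,0,0,1]
    - [0,0,7,0,0,0,1]
    - [0,0,7,0,0,0,1]

```text
time_s: 13.4
tcp_pos: [0.5564, 0.2345, 0.1374]
orientation: [-2.131, -2.304, 0.005]
wrist_force: [-4.6, -1.4, 5.4]
grip_width: 0.0097
finger_force: 35.0
```

The plate has passed the stop height with only drag, so this is the open slot. I'll continue to the bottom.

>>> arm_command:
  motion:
    - [0,0,3,0,0,0,1]
    - [0,0,6,0,0,0,1]
    - [0,0,9,0,0,0,1]
    - [0,0,12,0,0,0,1]
    - [0,0,12,0,0,0,1]

```text
time_s: 13.9
tcp_pos: [0.5564, 0.2345, 0.1251]
orientation: [-2.131, -2.303, 0.006]
wrist_force: [-4.3, 0.2, 4.4]
grip_width: 0.0097
finger_force: 35.0
```

>>> arm_command:
  motion:
    - [0,0,3,0,0,0,1]
    - [0,0,6,0,0,0,1]
    - [0,0,9,0,0,0,1]
    - [0,0,9,0,0,0,1]

```text
time_s: 14.3
tcp_pos: [0.5563, 0.2345, 0.116]
orientation: [-2.131, -2.303, 0.006]
wrist_force: [-5.2, -0.1, 3.4]
grip_width: 0.0095
finger_force: 35.0
```

>>> arm_command:
  motion:
    - [0,0,1.5,0,0,0,1]
    - [0,0,3,0,0,0,1]
    - [0,0,3,0,0,0,1]

```text
time_s: 14.6
tcp_pos: [0.5564, 0.2347, 0.1151]
orientation: [-2.131, -2.304, 0.004]
wrist_force: [-6.8, -0.7, 11.1]
grip_width: 0.0097
finger_force: 35.0
```

>>> arm_command:
  motion:
    - [0,0,1.5,0,0,0,1]
    - [0,0,2.5,0,0,0,1]
    - [0,0,2.5,0,0,0,1]

```text
time_s: 14.9
tcp_pos: [0.5564, 0.2348, 0.1151]
orientation: [-2.132, -2.305, 0.003]
wrist_force: [-10.4, -1.3, 19.7]
grip_width: 0.0097
finger_force: 35.0
```

It's home, firm at 0.115 with 20 N. I'll ease off, then open.

>>> arm_command:
  motion:
    - [0,0,-2,0,0,0,1]
    - [0,0,-4,0,0,0,1]
    - [0,0,-4,0,0,0,1]

```text
time_s: 15.2
tcp_pos: [0.5563, 0.2347, 0.1151]
orientation: [-2.131, -2.304, 0.005]
wrist_force: [-6.0, 0.6, 6.4]
grip_width: 0.0095
finger_force: 35.0
```

>>> arm_command:
  motion:
    - [0,0,0,0,0,0,0]
    - [0,0,0,0,0,0,0]
    - [0,0,0,0,0,0,0]
    - [0,0,0,0,0,0,0]
    - [0,0,0,0,0,0,0]

```text
time_s: 15.7
tcp_pos: [0.5576, 0.2339, 0.1128]
orientation: [-2.133, -2.304, 0.005]
wrist_force: [-0.4, 0.5, 0.3]
grip_width: 0.0449
finger_force: 0.0
```

>>> arm_command:
  motion:
    - [0,0,-10,0,0,0,0]
    - [0,0,-30,0,0,0,0]
    - [0,0,-60,0,0,0,0]
    - [0,0,-90,0,0,0,0]
    - [0,0,-120,0,0,0,0]

```text
time_s: 16.2
tcp_pos: [0.5579, 0.2341, 0.235]
orientation: [-2.133, -2.304, 0.004]
wrist_force: [1.1, 0.8, 0.2]
grip_width: 0.047
finger_force: 0.0
```

>>> arm_command:
  motion:
    - [-40,-20,0,0,0,0,0]
    - [-80,-30,0,0,0,0,0]
    - [-80,-30,0,0,0,0,0]
    - [-80,-30,0,0,0,0,0]

```text
time_s: 16.6
tcp_pos: [0.5344, 0.1517, 0.2342]
orientation: [-2.135, -2.303, 0.002]
wrist_force: [0.6, 0.0, 0.3]
grip_width: 0.0473
finger_force: 0.0
```

Run:
```python
from h import *
w=bot.grab_frame('wrist')[:400:,150:550];s=bot.grab_frame('scene')[130:330,250:490]
c=np.hstack([w,cv2.resize(s,(400,333)).astype(np.uint8) if 0 else cv2.copyMakeBorder(cv2.resize(s,(400,333)),0,67,0,0,0)])
cv2.imwrite('pics/f.png',c[:,:,::-1]);o=bot.get_obs();print(o['time_s'],o['wrist_force'],o['grip_width'])
```

```text
16.7 [-0.28940158 -0.44406808 -0.59424232] 0.04677326618365773
```

View pics/f.png

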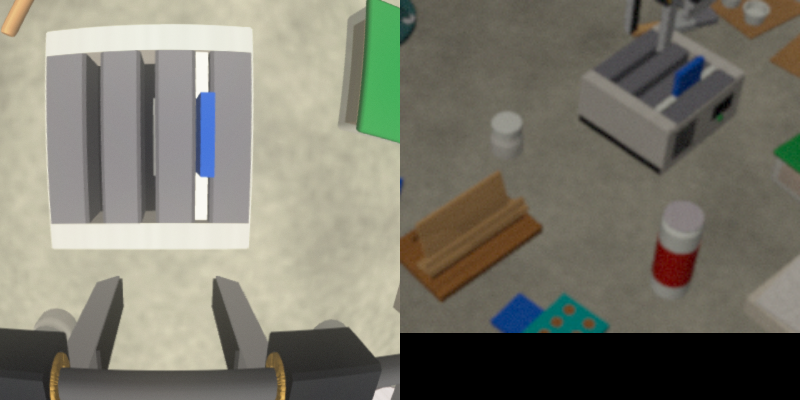

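The plate sits in the +x slot with its shoulders flush and only the blue tab showing (wrist view (206,135), scene view (688,76)). The can and jar are undisturbed and the gripper is clear.

```bash
python3 -c "
from cell import bot
print(bot.close_job())"
```

```text
the job is handed in; nothing more can be done
None
```

The plate is fully home in the +x slot (slot c) with its shoulders flush. The middle slot was tried first and was blocked. The plate is released, the can and jar were left where they stood, and the job is handed in at about 17 s.

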